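Free the seized locking pin and open the swing arm

TASK

The red-headed locking pin has seized in the green casting held in the vise: twist it back and forth as you pull until it comes right out, without dragging the casting up out of the vise jaws. Lay the pin in the low yellow tray without dropping it, then swing the freed blue arm open towards the near jaw as far as it goes. Leave the other things on the bench where they are.

Things in the scene. Friction and masses are not known exactly. Their poses are not given: they have to be found in the camera images.
- vise: Grey machine vise fixed to the bench, 275 mm long along its own x, 150 mm wide, jaws 80 mm high and 120 mm wide along its y. Origin: centre of its underside, on the bench; z up. The vise screw is on its +x side; its -x side is the near jaw, towards the robot.
- casting (a joint): Height in m by which the green casting (54 x 130 x 62 mm, standing 28 mm out of the jaws, its top 108 mm above the bench) has been dragged up in the jaws: 0 at the start, up to 0.04. The jaws hold it against about 20 N of upward pull; it cannot slip sideways or turn.
- bore_mouth (a point): Centre of the mouth of the vertical bore in the casting's top face, 30 mm from the vise's middle along the vise's +y. The bore goes right through the casting.
- pin: Locking pin, 100 mm long, 0.28 kg: steel shank 20 mm in diameter, 50 mm long, its last 9 mm rounded to a blunt point; rusty collar 32 mm in diameter, 8 mm thick; red tab 14 mm thick (own x), 44 mm wide (own y), 42 mm high. Origin: the shank's foot; z up the pin to the tab. It starts upright, its collar on the blue arm, its shank through the arm (14 mm) and 35 mm into the casting.
- rust (a point): Centre of the rusty band, 10 mm below the bore's mouth. It grips the shank (radius 10 mm) with 28 to 39 N of friction, more than the jaws hold: a straight pull brings the casting up. Friction opposes the direction of sliding: while the pin turns (0.28 to 0.39 N m), a rise of up to 4 mm per radian needs only 10 to 15 N. It lets go once the pin has risen about 26 mm; the pin is wholly out after 50 mm.
- pin_tab (a point): Centre of the red tab, 82 mm above the pin's foot and 32 mm above the arm's top face at the start; x is the tab's thin direction (14 mm).
- pin_mid (a point): Middle of the pin's length, on its axis, 50 mm from its foot.
- tray: Low yellow open tray fixed to the bench, 180 mm (own x) by 240 mm (own y), 50 mm high, walls and floor 5 mm thick. Origin: centre of its underside, z up.
- swing (a joint): Angle in rad of the blue swing arm, a flat bar 36 mm wide, 14 mm thick, on the casting (top face 122 mm above the bench), about an upright pivot 40 mm from the vise's middle along the vise's -y. 0: closed, along the vise's +y, locked by the pin; grows anticlockwise from above, handle going to the vise's -x side; stop at 1.25. Stays where it is left; 3 N at the handle moves it.
- swing_handle (a point): Point on the axis of the black upright round handle of the arm, 22 mm in diameter, 40 mm high, 22 mm above the arm's top face (18 mm below the handle's top); 120 mm from the pivot and 50 mm from the pin.
- wrench: Bystander: steel wrench, 200 mm, lying on the bench.
- hammer: Bystander: hammer, 260 mm, lying on the bench.
- oil: Bystander: blue bottle with a red cap, 60 mm in diameter, 170 mm tall, standing.
- grease: Bystander: white jar with a green lid, 80 mm in diameter, 70 mm tall, standing.
- bearing: Bystander: steel bearing ring, 90 mm in diameter, 25 mm thick, lying flat.
- flange: Bystander: dark steel flange with an upright hub, 100 mm in diameter, 60 mm tall, standing.
Things that resemble listed ones, but are neither listed nor needed, are in the scene too. Of the things like the pin, leave any that is orange or pink; of the rest the smaller one is meant.

How it is judged:
By the outcome, as a careful person would: the job done as asked, in the order asked, and still so for the second after the job is handed in, with the robot touching nothing.
It also fails if it takes over 72 s, if anything falls off the work surface, if the arm or the gripper's body presses on something with over 40 N, if the wrist force passes 120 N, or if a joint passes its speed limit or range.

ROBOT

A 7-joint arm with a two-finger parallel gripper is mounted at the origin on the work surface. World frame = base frame: x ahead of the robot, y to its left, z up, the work surface at z = 0. Lengths are in m, angles in rad, forces in N, time in s.
With the tool pointing down it reaches from about 0.35 to 0.9 m from the base axis. Payload 8.1 kg.
Tool frame: the origin (TCP) lies midway between the tips of the shut fingers; the grasp point (between the pads) lies ctrl.grip_point_offset behind it (ctrl.grip_point_offset is the distance from the TCP to the grasp point, in m); z points along the fingers, y is the line along which they close (so a half turn about z gives the same grasp; the last joint's range is limited). The gripper opens to 92 mm and grips with 3 to 60 N. Pads are 19 mm wide; open, the fingers measure 130 mm over their backs; the gripper's body (75 mm by 190 mm) begins 47 mm behind the grasp point.
Start: joints at [-1.291, 0.434, 0.025, 1.573, -0.012, 1.134, -0.075], TCP at [0.233, 0.58, 0.19] pointing down, gripper open.
Joint ranges: [-2.62, 2.62], [-0.44, 2.09], [-1.27, 1.32], [0.08, 2.57], [-1.32, 4.46], [0.12, 2], [-2.74, 2.74]. Speed limits (rad/s): [2.22, 2.22, 3.01, 3.01, 3.14, 3.14, 3.14].

INTERFACE

Orientations are given as a unit quaternion [w, x, y, z].
In Python, from cell import ctrl gives the robot as it stands.
- The arm moves only by the tool carry_out, never from a script. Its arguments are lists of equal length, an entry for each row: "dp": the shift along the tool's x, y, z in mm, a list of three; "spin": the turn about the tool's z in degrees. A call has exactly 10 rows; each row shifts and turns the commanded pose from where the row before left it, along the tool's axes as they then stand; what a row does not reach is not made up. A row lasts 1/10 s, in which the tool goes at most 50 mm and 8.59 degrees, less where a joint would pass 70% of its speed; a pose out of reach is approached as far as the arm can. A call with a gripper value outside its range is refused whole. "hand" is the gripper's target within -1 to 1 (shut at 1, half-way at 0, fully open at -1), set as the call begins (left out, the last holds). The fingers move at their own pace and stop on an object; "grip_force" is the grip in N (left out, the last holds). Time passes only in rows, so rows that do not move let the fingers close, or fill a call up. It gives the time, the measured TCP pose, the force, the opening and the grip force at its end, in the units of the state.
- ctrl.sense(): the state, without advancing time (a new reading comes with each control period).
- ctrl.capture(name): name is "scene" or "top"; returns the picture (480x640x3 uint8, red, green, blue); there is no depth.
- ctrl.camera_model(name): a dict with "fov_y" (degrees; the focal length in pixels is half the picture's height over the tangent of half this angle, whatever the lens; pixels are square), "cx", "cy" (the principal point, pixels), "rvec" (rotation vector, rad) and "tvec" (3), from world to camera coordinates, as OpenCV has them. Camera axes: x right, y down, z forward; pixel columns grow to the right and rows downward; lengths in m; the calibration is good to about 2 mm. A picture is of the moment at which its call begins. camera_model takes no time and is no camera call.
- ctrl.hand_in(): hands the job in; it is judged then, once.
Trained networks look in the newest picture that a camera, given by its name, has taken for a name from the list of things; names that differ only in an ending like _2 or _b are one class to them, and where a whole thing is asked for, a point or a joint stands for the part that bears it (a point fixed in the world has none). Each returns a list of dicts, best first, with "p" (0 to 1); they miss things now and then, are a little off and sometimes report something else, mostly with a low value. They report only what shows in the picture. A call takes as long as a camera call. They do not tell look-alikes from the thing itself.
- ctrl.spot_in(camera, label): "centre" ([column, row] as shares, 0 to 1, of the picture: columns of its width, rows of its height, amid what is visible of it).
The state is a dict: "t": time; "joints": joint angles; "qd": joint speeds; "effort": joint torques, N m; "tcp_pos": TCP position; "eef_rot": TCP orientation; "ft_force": force on the tool from outside, world axes, zero at the start; "torque": the same for the moment, N m; "opening": opening from 0.0 (shut) to 1.0 (fully open); "grasp_force": force on a finger pad.
Only numpy, scipy, OpenCV 4.12 (cv2) and the standard library are available. Lean on these libraries where they do the work, as an engineer would, in place of code of your own. Each camera call takes 0.05 s, during which the arm holds its last target. There are 200 camera calls.

## Working session

There is one attempt and no reset: what is moved stays moved. The work goes in short steps, Python scripts to look and compute and a tool call to move; the robot and the scene stay as the last step left them, time stands still between calls to the robot, and variables do not carry over. Pictures are saved under pics/ and viewed, at most 10 in all, crops included, and the job is handed in when it is done.

Besides the shell and the picture viewer there is one more tool, called after ">>>" as name([rows], argument=value, ...), one row to a line, values as JSON. carry_out: Moves the arm, as the interface text tells. Its arguments: {"type":"object","properties":{"dp":{"type":"array"},"spin":{"type":"array"},"hand":{"type":"number"},"grip_force":{"type":"number"}},"required":["dp","spin"]}

```bash
mkdir -p pics
cat > h.py <<'E'
import numpy as np, cv2
from cell import ctrl
def cam(n):
    m=ctrl.camera_model(n); f=240/np.tan(np.radians(m['fov_y'])/2)
    K=np.array([[f,0,m['cx']],[0,f,m['cy']],[0,0,1.]]); R=cv2.Rodrigues(np.array(m['rvec'],float))[0]
    return K,R,np.array(m['tvec'],float).ravel()
def atz(n,uv,z):
    K,R,t=cam(n); d=R.T@np.linalg.inv(K)@np.array([*uv,1.]); c=-R.T@t
    return c+d*(z-c[2])/d[2]
def proj(n,p):
    K,R,t=cam(n); q=K@(R@np.array(p,float)+t); return q[:2]/q[2]
def tri(u1,u2):
    A=[];b=[]
    for n,uv in (('scene',u1),('top',u2)):
        K,R,t=cam(n); P=K@np.c_[R,t]
        for i in (0,1): r=uv[i]*P[2]-P[i]; A.append(r[:3]); b.append(-r[3])
    return np.linalg.lstsq(np.array(A),np.array(b),rcond=None)[0]
def snap(n,name): 
    im=ctrl.capture(n); cv2.imwrite(f'pics/{name}.png',im[:,:,::-1]); return im
E
python3 - <<'E'
from h import *
for n in('scene','top'):
    snap(n,n+'0'); print(ctrl.camera_model(n))
    for l in('pin','vise','swing_handle','tray','pin_tab'):
        print(n,l,[(round(d['p'],2),np.round(np.array(d['centre'])*[640,480]).tolist()) for d in ctrl.spot_in(n,l)][:5])
print(ctrl.sense(),ctrl.grip_point_offset)
E
```

```text
{'fov_y': 48.49908519309085, 'cx': 311.8897228686054, 'cy': 238.72500572446364, 'rvec': array([ 1.12607051,  2.54466639, -0.81936895]), 'tvec': array([ 0.30200686, -0.21054341,  1.49941181])}
scene pin [(0.75, [344.0, 325.0]), (0.72, [409.0, 282.0]), (0.72, [491.0, 267.0]), (0.67, [484.0, 366.0]), (0.63, [257.0, 182.0])]
scene vise [(0.76, [316.0, 356.0]), (0.28, [329.0, 333.0]), (0.26, [319.0, 229.0])]
scene swing_handle [(0.61, [332.0, 334.0])]
scene tray [(0.72, [198.0, 246.0]), (0.36, [329.0, 334.0])]
scene pin_tab [(0.91, [255.0, 185.0]), (0.84, [344.0, 324.0]), (0.6, [410.0, 280.0]), (0.56, [497.0, 270.0]), (0.33, [484.0, 367.0])]
{'fov_y': 44.95352926790847, 'cx': 324.32742125171313, 'cy': 233.740574310235, 'rvec': array([ 2.14083809, -2.10178493,  0.21415174]), 'tvec': array([-0.00829123,  0.45018383,  1.62264485])}
top pin [(0.65, [424.0, 264.0]), (0.62, [253.0, 271.0]), (0.6, [211.0, 327.0]), (0.55, [248.0, 175.0])]
top vise [(0.65, [263.0, 182.0])]
top swing_handle [(0.62, [263.0, 179.0])]
top tray [(0.96, [404.0, 187.0])]
top pin_tab [(0.95, [422.0, 263.0]), (0.73, [473.0, 163.0]), (0.53, [212.0, 328.0])]
{'t': 0.6, 'joints': array([-1.29061465,  0.43448501,  0.0249779 ,  1.57320482, -0.01161631,
        1.13399228, -0.07510997]), 'qd': array([-0.00090621, -0.00163688,  0.00049403, -0.00158535,  0.0004177 ,
       -0.00159128,  0.00034498]), 'effort': array([-7.11771627e-04, -6.67335105e+01,  9.83802304e-01, -3.14697325e+01,
       -6.06668671e-02,  3.29926552e-02,  2.82982887e-05]), 'tcp_pos': array([0.2334517 , 0.57977923, 0.18974903]), 'eef_rot': array([-2.98218397e-06,  1.90264656e-01,  9.81732835e-01,  2.82641001e-05]), 'ft_force': array([-0.07150875,  0.71300747, -0.20135081]), 'torque': array([-0.02311638,  0.04394348, -0.0386082 ]), 'grasp_force': 0.0, 'opening': 1.0010680004620909} 0.0188
```

View pics/scene0.png

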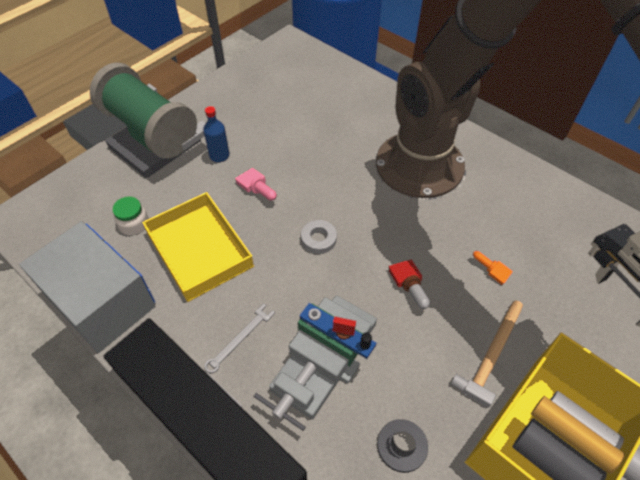

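View pics/top0.png

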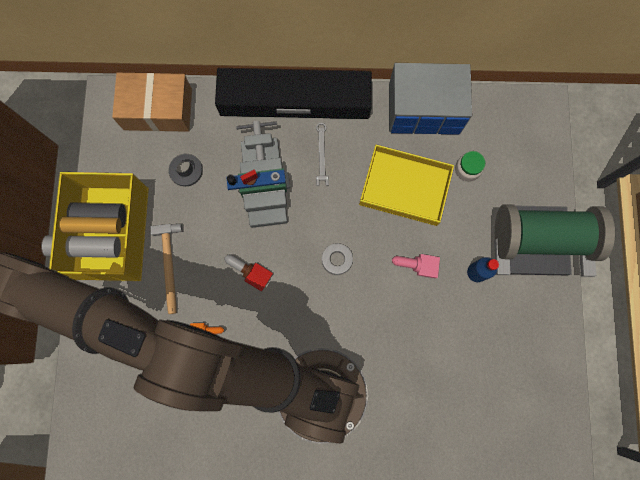

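The scene picture shows red pins at (344,325), in the vise, and at (409,282), lying and larger. There is an orange one at (491,267) and a pink one at (257,182). The red one standing in the blue arm is meant, because it is the smaller red one and stands in the casting. I'll confirm this in a crop.

Run:
```python
import cv2,numpy as np
s=cv2.imread('pics/scene0.png')[285:385,285:385]; t=cv2.imread('pics/top0.png')[150:250,215:315]
s,t=[cv2.resize(a,(400,400),interpolation=cv2.INTER_CUBIC) for a in(s,t)]
cv2.imwrite('pics/crop0.png',np.hstack([s,t]))
```

```text
(no output)
```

View pics/crop0.png

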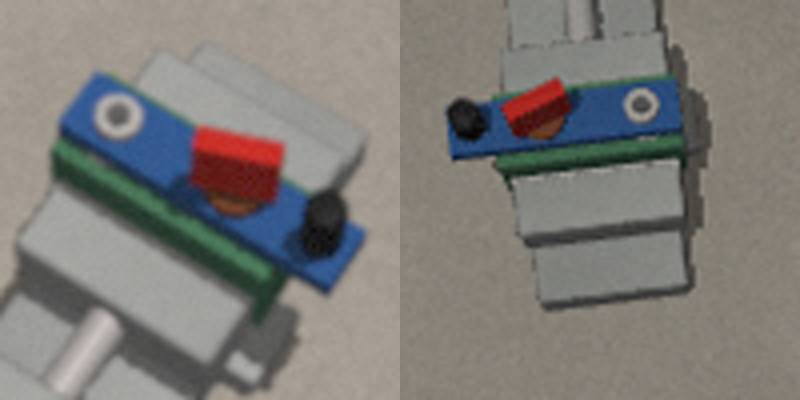

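The crop confirms the red tab upright on the blue arm, with the ring pivot and the black handle on either side. Next I'll fit the tab box and the arm points to both views.

```bash
cat > fit.py <<'E'
from h import *
from scipy.optimize import minimize
def redmask(im,c,r=22):
    hsv=cv2.cvtColor(im,cv2.COLOR_BGR2HSV); m=(((hsv[...,0]<6)|(hsv[...,0]>174))&(hsv[...,1]>170)&(hsv[...,2]>70)).astype(np.uint8)
    k=np.zeros_like(m); k[c[1]-r:c[1]+r,c[0]-r:c[0]+r]=1; m=m*k
    n,l,st,_=cv2.connectedComponentsWithStats(m); return (l==1+np.argmax(st[1:,4])).astype(np.uint8)
def box(x,y,yaw,z0=.130,z1=.172):
    c,s=np.cos(yaw),np.sin(yaw)
    return [(x+c*a-s*b,y+s*a+c*b,z) for a in(-.007,.007) for b in(-.022,.022) for z in(z0,z1)]
S=8
def cost(p,ms,dz=0):
    e=0
    for n,(m,u0) in ms.items():
        q=np.array([proj(n,v) for v in box(p[0],p[1],p[2],.130+dz,.172+dz)]); q=((q+.5-u0)*S-.5)
        r=np.zeros(m.shape,np.uint8); cv2.fillConvexPoly(r,cv2.convexHull(np.round(q*16).astype(np.int32)),1,shift=4)
        r=cv2.resize(r.astype(np.float32),None,fx=1/S,fy=1/S,interpolation=cv2.INTER_AREA); mm=cv2.resize(m.astype(np.float32),None,fx=1/S,fy=1/S,interpolation=cv2.INTER_AREA)
        e+=((r-mm)**2).sum()
    return e
E
python3 - <<'E'
from fit import *
C={'scene':(344,325),'top':(249,176)}; ms={}
for n,c in C.items():
    m=redmask(cv2.imread(f'pics/{n}0.png'),c); u0=np.array(c)-24; print(n,m.sum())
    ms[n]=(cv2.resize(m[u0[1]:u0[1]+48,u0[0]:u0[0]+48],None,fx=S,fy=S,interpolation=cv2.INTER_NEAREST),u0)
p0=atz('top',(248.7,175),.172); print('p0',p0, tri((344,321),(248.7,175)))
for sel in (['scene','top'],['scene'],['top']):
    best=min((minimize(cost,[p0[0],p0[1],y],args=({k:ms[k] for k in sel},),method='Nelder-Mead',options=dict(initial_simplex=[[p0[0],p0[1],y],[p0[0]+.01,p0[1],y],[p0[0],p0[1]+.01,y],[p0[0],p0[1],y+.3]],xatol=1e-4,fatol=.01)) for y in np.arange(0,3.1,.5)),key=lambda r:r.fun)
    print(sel,best.x,np.degrees(best.x[2]),best.fun)
pv=tri((314.25,313.75),(275.2,175.9)); print('pivot',pv, atz('top',(275.2,175.9),.124),atz('scene',(314.25,313.75),.124))
print('handle top',atz('top',(230.7,175.5),.162),atz('scene',(366.5,336),.162))
print('tray',atz('top',(404,187),.03), [atz('top',u,.05) for u in((376,147),(453,163),(438,223),(361,206))])
s=ctrl.sense();print(s['tcp_pos'])
E
```

```text
scene 278
top 97
p0 [0.58268405 0.2075463  0.172     ] [0.58397693 0.20886051 0.16650954]Traceback (most recent call last):
  File "<stdin>", line 8, in <module>
  File "<stdin>", line 8, in <genexpr>
    res = _minimize_neldermead(fun, x0, args, callback, bounds=bounds,
                               **options)
    fxr = func(xr)
    fx = function(np.copy(x), *(wrapper_args + args))
  File "fit.py", line 14, in cost
    q=np.array([proj(n,v) for v in box(p[0],p[1],p[2],.130+dz,.172+dz)]); q=((q+.5-u0)*S-.5)
                ~~~~^^^^^
  File "h.py", line 11, in proj
    K,R,t=cam(n); q=K@(R@np.array(p,float)+t); return q[:2]/q[2]
          ~~~^^^
  File "h.py", line 4, in cam
    m=ctrl.camera_model(n); f=240/np.tan(np.radians(m['fov_y'])/2)
ValueError: time passes only in moves, steps and waits
```

```bash
sed -i 's/^def cam(n)/import functools\n@functools.cache\ndef cam(n)/' h.py
cat > run1.py <<'E'
from fit import *
C={'scene':(344,325),'top':(249,176)}; ms={}
for n,c in C.items():
    m=redmask(cv2.imread(f'pics/{n}0.png'),c); u0=np.array(c)-24
    ms[n]=(cv2.resize(m[u0[1]:u0[1]+48,u0[0]:u0[0]+48],None,fx=S,fy=S,interpolation=cv2.INTER_NEAREST),u0)
p0=atz('top',(248.7,175),.172)
for sel in (['scene','top'],['scene'],['top']):
    best=min((minimize(cost,[p0[0],p0[1],y],args=({k:ms[k] for k in sel},),method='Nelder-Mead',options=dict(initial_simplex=[[p0[0],p0[1],y],[p0[0]+.01,p0[1],y],[p0[0],p0[1]+.01,y],[p0[0],p0[1],y+.3]],xatol=1e-4,fatol=.01)) for y in np.arange(0,3.1,.5)),key=lambda r:r.fun)
    print(sel,best.x,np.degrees(best.x[2]),best.fun)
pv=tri((314.25,313.75),(275.2,175.9)); print('pivot',pv, atz('top',(275.2,175.9),.124),atz('scene',(314.25,313.75),.124))
print('handle top',atz('top',(230.7,175.5),.162),atz('scene',(366.5,336),.162))
print('tray', [atz('top',u,.05) for u in((376,147),(453,163),(438,223),(361,206))])
E
python3 run1.py
```

```text
['scene', 'top'] [0.58520662 0.21092011 0.56812458] 32.5511405318333 139.47705078125
['scene'] [0.58713854 0.21047273 3.73988344] 214.2795367116716 79.5458984375
['top'] [0.58489574 0.20944419 3.57894207] 205.0582758108745 55.084228515625
pivot [0.59528098 0.1407337  0.12497685] [0.59607579 0.1400844  0.124     ] [0.59437707 0.1412979  0.124     ]
handle top [0.58332097 0.25766046 0.162     ] [0.57701459 0.26067879 0.162     ]
tray [array([ 0.7130412 , -0.14790496,  0.05      ]), array([ 0.66825406, -0.37435154,  0.05      ]), array([ 0.48687617, -0.32652085,  0.05      ]), array([ 0.53289459, -0.10456907,  0.05      ])]
```

```bash
cat > run2.py <<'E'
from fit import *
for n,(o,cs) in {'top':((215,150),[(103,105),(161,79)]),'scene':((285,285),[(198,127),(285,144)])}.items():
    P=[atz(n,np.array(c)/4+o-.375,.172) for c in cs]; d=P[1]-P[0]
    print(n,P,np.linalg.norm(d),'tab y-dir deg',np.degrees(np.arctan2(d[1],d[0]))%180)
out=[]
for n,(o) in {'top':(225,155),'scene':(322,302)}.items():
    im=cv2.imread(f'pics/{n}0.png')[o[1]:o[1]+45,o[0]:o[0]+45]; im=cv2.resize(im,(400,400),interpolation=cv2.INTER_NEAREST); k=400/45
    for yaw,col in((25,(255,255,0)),(32,(255,255,255))):
        q=np.array([proj(n,v) for v in box(.587,.2105,np.radians(yaw))]); q=(q+.5-o)*k
        for a in range(8):
            for b in range(a): 
                if bin(a^b).count('1')==1: cv2.line(im,tuple(map(int,q[a])),tuple(map(int,q[b])),col,1)
    out.append(im)
cv2.imwrite('pics/ov.png',np.hstack(out))
E
python3 run2.py
```

```text
top [array([0.57978043, 0.22988183, 0.172     ]), array([0.59883778, 0.19153945, 0.172     ])] 0.04281729596598109 tab y-dir deg 116.42879738419484
scene [array([0.59111352, 0.19057945, 0.172     ]), array([0.56985299, 0.22761804, 0.172     ])] 0.04270676146524289 tab y-dir deg 119.85626514157128
```

View pics/ov.png

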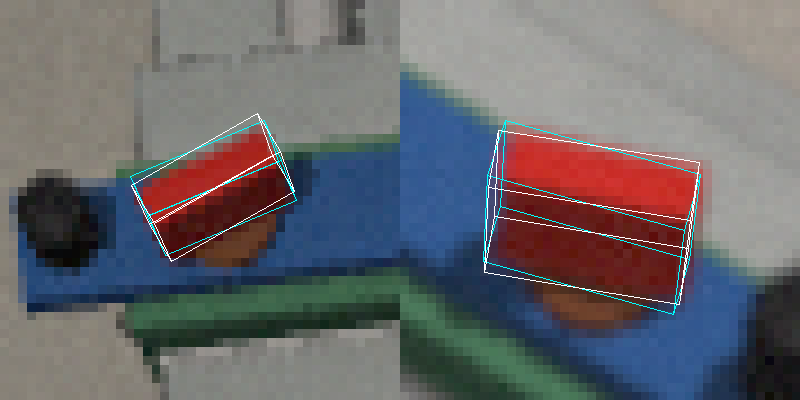

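The overlay's wire box matches the red tab in both views. The tab is at about (0.586, 0.2105) with yaw 28°. That agrees with the point 70 mm from the pivot along the pivot–handle line, (0.588, 0.210). I'll approach above it.

>>> carry_out([
  [0,0,-35],
  [0,0,-35],
  [-35,-16,0],
  [-35,-16,0],
  [-35,-16,0],
  [-35,-16,0],
  [-35,-16,0],
  [-35,-16,0],
  [-35,-16,0],
  [-35,-16,0],
], spin=[0,0,0,0,0,0,0,0,0,0], hand=0, grip_force=55)

```text
t: 1.6
tcp_pos: [0.4463, 0.3552, 0.26]
eef_rot: [0.0, 0.19, 0.982, 0.0]
ft_force: [0.8, 0.8, -0.0]
opening: 0.5
grasp_force: 0.0
```

>>> carry_out([
  [-37,-17,0],
  [-37,-17,0],
  [-37,-17,0],
  [-37,-16,0],
  [-37,-16,0],
  [0,0,0],
  [0,0,0],
  [0,0,0],
  [0,0,0],
  [0,0,0],
], spin=[0,0,0,0,0,8,8,8,8,8])

```text
t: 2.6
tcp_pos: [0.586, 0.2103, 0.2598]
eef_rot: [-0.0, 0.517, 0.856, 0.0]
ft_force: [-0.6, 0.7, 0.1]
opening: 0.501
grasp_force: 0.0
```

```bash
cat >> h.py <<'E'
from scipy.spatial.transform import Rotation
def st(goal=None,head=None):
    s=ctrl.sense(); R=Rotation.from_quat(np.roll(s['eef_rot'],-1)).as_matrix(); p=s['tcp_pos']
    print('t',round(s['t'],2),'tcp',np.round(p*1000,1),'yhead',round(np.degrees(np.arctan2(R[1,1],R[0,1])),1),'tilt',np.round(R[:2,2],4),'F',np.round(s['ft_force'],1),'T',np.round(s['torque'],2),'open mm',round(s['opening']*92,1),'gf',round(s['grasp_force'],1),'j',np.round(s['joints'],2))
    if goal is not None: print('dp mm',np.round(R.T@(np.array(goal)-p)*1000,1))
E
python3 - <<'E'
from h import *
st((.586,.2105,.1382)); snap('scene','s1');snap('top','t1')
E
```

```text
t 2.6 tcp [586.  210.3 259.8] yhead 27.7 tilt [0.     0.0001] F [-0.6  0.7  0.1] T [-0.05  0.03 -0.04] open mm 46.1 gf 0.0 j [-0.69  0.39  0.37  1.5  -0.15  1.28  0.19]
dp mm [1.000e-01 1.000e-01 1.216e+02]
```

>>> carry_out([
  [0,0,22],
  [0,0,22],
  [0,0,22],
  [0,0,20],
  [0,0,15],
  [0,0,10],
  [0,0,8],
  [0,0,0],
  [0,0,0],
  [0,0,0],
], spin=[0,0,0,0,0,0,0,0,0,0])

```text
t: 3.7
tcp_pos: [0.5865, 0.2105, 0.1415]
eef_rot: [0.0, 0.514, 0.858, 0.001]
ft_force: [1.1, 0.4, -0.5]
opening: 0.497
grasp_force: 0.0
```

Run:
```python
from h import *
st()
a=snap('scene','s2')[270:370,290:390]; b=snap('top','t2')[130:230,200:300]
cv2.imwrite('pics/c2.png',np.hstack([cv2.resize(x[:,:,::-1],(400,400),interpolation=cv2.INTER_CUBIC) for x in(a,b)]))
```

```text
t 3.7 tcp [586.5 210.5 141.5] yhead 28.1 tilt [0.0012 0.0006] F [ 1.1  0.4 -0.5] T [-0.07  0.   -0.02] open mm 45.7 gf 0.0 j [-0.67  0.48  0.34  1.66 -0.18  1.03  0.23]
```

View pics/c2.png

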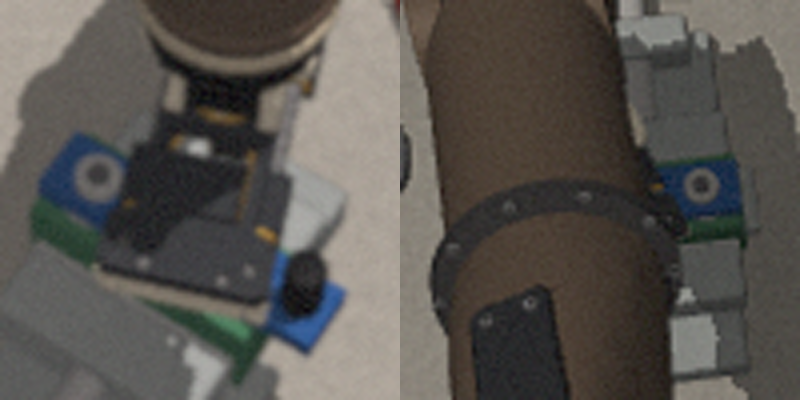

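The gripper straddles the pin at about (200,230) in the crop's left half, with the tab hidden, the handle clear to the right and no contact force. Closing.

>>> carry_out([
  [0,0,0],
  [0,0,0],
  [0,0,0],
  [0,0,0],
  [0,0,0],
  [0,0,0],
  [0,0,0],
  [0,0,0],
  [0,0,0],
  [0,0,0],
], spin=[0,0,0,0,0,0,0,0,0,0], hand=1, grip_force=55)

```text
t: 4.8
tcp_pos: [0.586, 0.2103, 0.1407]
eef_rot: [-0.0, 0.515, 0.857, 0.0]
ft_force: [-0.8, 0.3, -0.3]
opening: 0.006
grasp_force: 0.0
```

```bash
python3 -c "
from h import *
st()"
```

```text
t 4.8 tcp [586.  210.3 140.7] yhead 28.1 tilt [-0.  0.] F [-0.8  0.3 -0.3] T [-0.07 -0.01 -0.04] open mm 0.5 gf 0.0 j [-0.67  0.48  0.34  1.66 -0.18  1.03  0.23]
```

Run:
```python
from h import *
a=snap('scene','s3'); p=ctrl.sense()['tcp_pos']
print(proj('scene',p),proj('scene',p+[0,0,.0188]),proj('scene',p+[0,0,.066]))
im=cv2.resize(a[245:385,260:440,::-1],None,fx=4.2,fy=4.2,interpolation=cv2.INTER_CUBIC)
u=(proj('scene',p)-[260,245])*4.2; cv2.circle(im,tuple(map(int,u)),4,(0,255,255),1); cv2.imwrite('pics/c3.png',im)
```

```text
[342.95037943 327.997341  ] [343.34148713 323.70308047] [344.37623383 312.34183163]
```

View pics/c3.png

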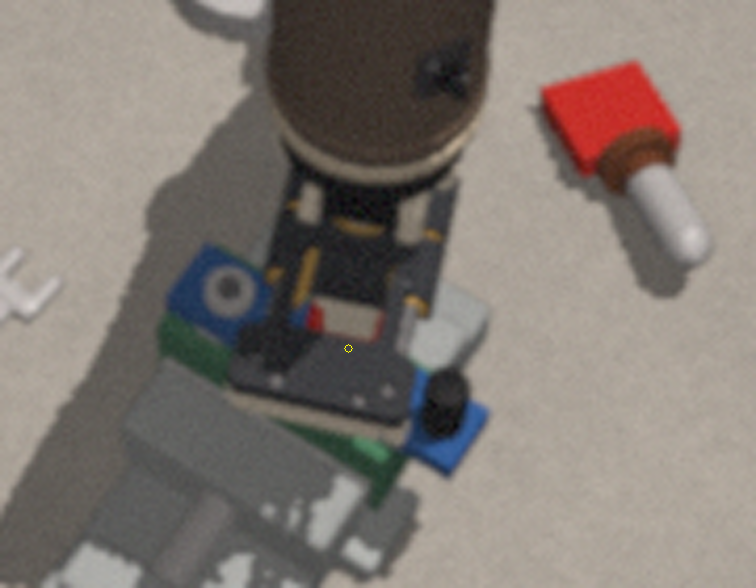

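Run:
```python
from h import *
K,R,t=cam('scene'); print('cam',-R.T@t,'fwd',R[2]); K,R,t=cam('top'); print('top',-R.T@t)
def wire(im,P,col,o,k):
    q=np.array([proj('scene',v) for v in P]); q=(q+.5-o)*k
    for a in range(8):
        for b in range(a):
            if bin(a^b).count('1')==1: cv2.line(im,tuple(map(int,q[a])),tuple(map(int,q[b])),col,1)
def bx(c,h,x0,x1,y0,y1,z0,z1):
    # x along tool x (h-90... any), y along heading h
    ch,sh=np.cos(h),np.sin(h); return [(c[0]+y*ch+x*sh,c[1]+y*sh-x*ch,z) for x in(x0,x1) for y in(y0,y1) for z in(z0,z1)]
rows=[]
for f,c,h,op in (('scene0',(.2335,.58,.19),68,92),('s1',(.586,.2103,.26),27.7,46),('s2',(.5865,.2105,.1415),28,46),('s3',(.586,.2103,.1407),28,1)):
    o=np.round(proj('scene',c)).astype(int)-[50,42]; o[0]=min(o[0],540); k=4
    im=cv2.imread(f'pics/{f}.png')[o[1]:o[1]+75,o[0]:o[0]+100]; im=cv2.resize(im,(400,300),interpolation=cv2.INTER_CUBIC)
    h=np.radians(h)
    for s in(-1,1): wire(im,bx(c,h,-.0095,.0095,s*op/2000,s*(op/2000+.019),c[2],c[2]+.06),(0,255,255),o,k)
    rows.append(im)
cv2.imwrite('pics/c4.png',np.vstack([np.hstack(rows[:2]),np.hstack(rows[2:])]))
```

```text
cam [0.96845534 0.48537364 1.10012687] fwd [-0.42531633 -0.39584955 -0.81388522]
top [0.12664966 0.00679747 1.67917367]
```

View pics/c4.png

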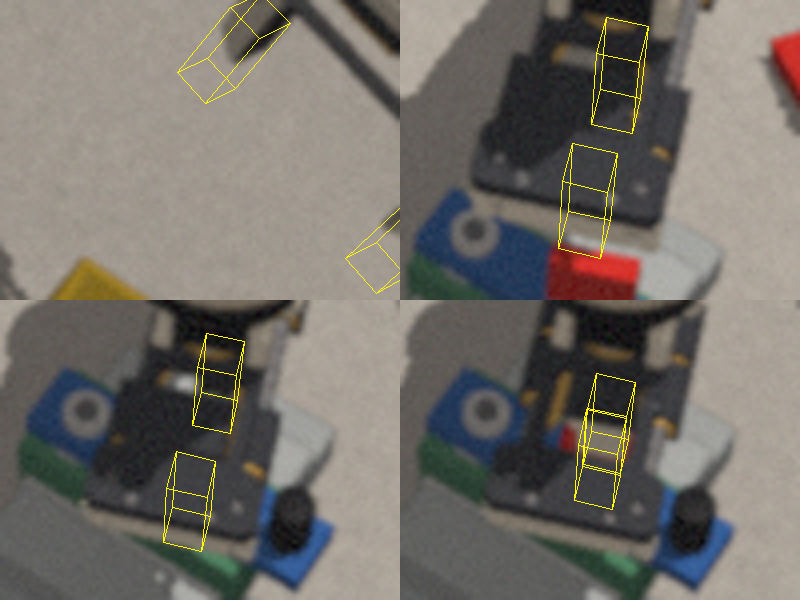

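Run:
```python
from h import *
def draw(im,o,k,c,h):
    h=np.radians(h); y=np.array([np.cos(h),np.sin(h),0]); x=np.array([np.sin(h),-np.cos(h),0]); c=np.array(c)
    for op,col in((.046,(0,255,255)),(0,(0,255,0))):
        for s in(-1,1):
            for z in(0,.0188,.066):
                u=(proj('scene',c+s*op*y+[0,0,z])+.5-o)*k; cv2.circle(im,tuple(map(int,u)),3,col,1)
a=cv2.imread('pics/scene0.png')[210:310,540:640]; a=cv2.resize(a,(400,400),interpolation=cv2.INTER_CUBIC); draw(a,(540,210),4,(.2335,.58,.19),68)
b=cv2.imread('pics/s3.png')[270:350,305:385]; b=cv2.resize(b,(400,400),interpolation=cv2.INTER_CUBIC)
cv2.imwrite('pics/c5.png',np.hstack([a,b]))
```

```text
(no output)
```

View pics/c5.png

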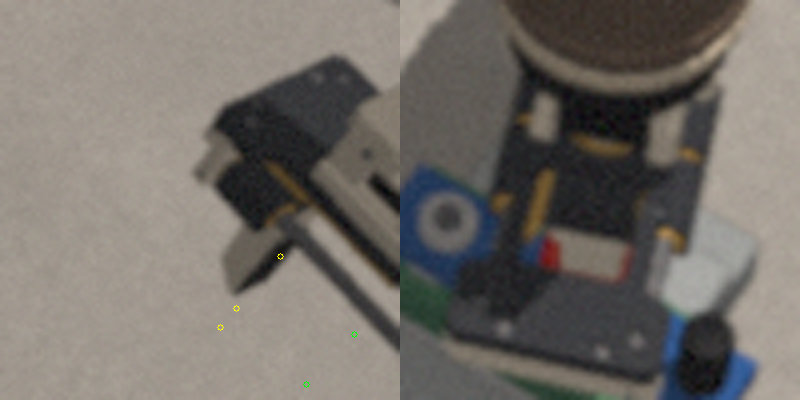

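The picture shows the visible fingertip about 33 mm higher than the reported TCP: (237,292) in the crop against the projected (220,328). In the right half the shut finger sits on top of the tab at (590,255). So the fingers really end above the tab. I'll open, go 13 mm lower, which is safe under either reading, and close again.

>>> carry_out([
  [0,0,0],
  [0,0,0],
  [0,0,0],
  [0,0,0],
  [0,0,3],
  [0,0,3],
  [0,0,3],
  [0,0,4],
  [0,0,0],
  [0,0,0],
], spin=[0,0,0,0,0,0,0,0,0,0], hand=0)

```text
t: 5.85
tcp_pos: [0.5859, 0.2103, 0.1276]
eef_rot: [-0.0, 0.515, 0.857, -0.0]
ft_force: [-0.1, -0.4, -0.7]
opening: 0.501
grasp_force: 0.0
```

>>> carry_out([
  [0,0,0],
  [0,0,0],
  [0,0,0],
  [0,0,0],
  [0,0,0],
  [0,0,0],
  [0,0,0],
  [0,0,0],
  [0,0,0],
  [0,0,0],
], spin=[0,0,0,0,0,0,0,0,0,0], hand=1, grip_force=15)

```text
t: 6.85
tcp_pos: [0.5859, 0.2103, 0.1278]
eef_rot: [-0.0, 0.515, 0.857, -0.0]
ft_force: [-2.1, -1.0, 3.4]
opening: 0.152
grasp_force: 15.0
```

```bash
python3 -c "
from h import *
st()"
```

```text
t 6.85 tcp [585.9 210.3 127.8] yhead 28.1 tilt [-0.0002 -0.    ] F [-2.1 -1.   3.4] T [-0.24  0.57  0.09] open mm 14.0 gf 15.0 j [-0.66  0.5   0.34  1.68 -0.19  1.    0.23]
```

>>> carry_out([
  [0,0,0],
  [0,0,0],
  [0,0,0],
  [0,0,5],
  [0,0,5],
  [0,0,4],
  [0,0,3],
  [0,0,2],
  [0,0,0],
  [0,0,0],
], spin=[0,0,0,0,0,0,0,0,0,0], hand=0.4)

```text
t: 7.85
tcp_pos: [0.586, 0.2103, 0.1088]
eef_rot: [0.0, 0.515, 0.857, 0.0]
ft_force: [0.6, 0.5, -0.1]
opening: 0.305
grasp_force: 0.0
```

>>> carry_out([
  [0,0,0],
  [0,0,0],
  [0,0,0],
  [0,0,0],
  [0,0,0],
  [0,0,0],
  [0,0,0],
  [0,0,0],
  [0,0,0],
  [0,0,0],
], spin=[0,0,0,0,0,0,0,0,0,0], hand=1, grip_force=55)

```text
t: 8.85
tcp_pos: [0.586, 0.2103, 0.1089]
eef_rot: [-0.0, 0.515, 0.857, 0.0]
ft_force: [-2.7, -1.3, 4.8]
opening: 0.149
grasp_force: 54.9
```

```bash
python3 -c "
from h import *
st()"
```

```text
t 8.85 tcp [586.  210.3 108.9] yhead 28.1 tilt [0.     0.0001] F [-2.7 -1.3  4.8] T [-0.37  0.67  0.15] open mm 13.7 gf 54.9 j [-0.66  0.51  0.33  1.7  -0.2   0.96  0.24]
```

>>> carry_out([
  [0,0,0],
  [0,0,-0.3],
  [0,0,-0.4],
  [0,0,-0.4],
  [0,0,-0.4],
  [0,0,0],
  [0,0,0],
  [0,0,-0.4],
  [0,0,-0.4],
  [0,0,-0.4],
], spin=[8,8,8,8,8,0,-8,-8,-8,-8])

```text
t: 9.85
tcp_pos: [0.5852, 0.2104, 0.1101]
eef_rot: [-0.001, 0.569, 0.822, -0.001]
ft_force: [0.3, 1.2, -12.3]
opening: 0.148
grasp_force: 55.0
```

```bash
python3 -c "
from h import *
st()"
```

```text
t 9.85 tcp [585.2 210.4 110.1] yhead 20.6 tilt [-0.0016 -0.0004] F [  0.3   1.2 -12.3] T [ 0.38 -0.24 -0.31] open mm 13.6 gf 55.0 j [-0.68  0.52  0.37  1.7  -0.22  0.97  0.13]
```

>>> carry_out([
  [0,0,-0.4],
  [0,0,-0.4],
  [0,0,-0.4],
  [0,0,-0.4],
  [0,0,0],
  [0,0,0],
  [0,0,-0.4],
  [0,0,-0.4],
  [0,0,-0.4],
  [0,0,-0.4],
], spin=[-8,-8,-8,-8,0,8,8,8,8,8])

```text
t: 10.85
tcp_pos: [0.5853, 0.2097, 0.1136]
eef_rot: [-0.0, 0.632, 0.775, -0.001]
ft_force: [0.9, -0.3, -12.4]
opening: 0.15
grasp_force: 54.9
```

>>> carry_out([
  [0,0,-0.4],
  [0,0,-0.4],
  [0,0,-0.4],
  [0,0,-0.4],
  [0,0,0],
  [0,0,0],
  [0,0,-0.4],
  [0,0,-0.4],
  [0,0,-0.4],
  [0,0,-0.4],
], spin=[8,8,8,8,0,-8,-8,-8,-8,-8])

```text
t: 11.85
tcp_pos: [0.5854, 0.21, 0.117]
eef_rot: [-0.0, 0.57, 0.822, -0.001]
ft_force: [0.7, 0.2, -13.1]
opening: 0.15
grasp_force: 55.0
```

```bash
python3 -c "
from h import *
st()"
```

```text
t 11.85 tcp [585.4 210.  117. ] yhead 20.6 tilt [-0.0012 -0.0005] F [  0.7   0.2 -13.1] T [ 0.12 -0.11 -0.27] open mm 13.8 gf 55.0 j [-0.68  0.51  0.37  1.69 -0.21  0.98  0.12]
```

>>> carry_out([
  [0,0,-0.4],
  [0,0,-0.4],
  [0,0,-0.4],
  [0,0,-0.4],
  [0,0,0],
  [0,0,0],
  [0,0,-0.4],
  [0,0,-0.4],
  [0,0,-0.4],
  [0,0,-0.4],
], spin=[-8,-8,-8,-8,0,8,8,8,8,8])

```text
t: 12.85
tcp_pos: [0.5854, 0.21, 0.1205]
eef_rot: [-0.0, 0.632, 0.775, -0.001]
ft_force: [0.2, 0.4, -12.8]
opening: 0.149
grasp_force: 54.9
```

>>> carry_out([
  [0,0,-0.4],
  [0,0,-0.4],
  [0,0,-0.4],
  [0,0,-0.4],
  [0,0,0],
  [0,0,0],
  [0,0,-0.4],
  [0,0,-0.4],
  [0,0,-0.4],
  [0,0,-0.4],
], spin=[8,8,8,8,0,-8,-8,-8,-8,-8])

```text
t: 13.85
tcp_pos: [0.5855, 0.2101, 0.1238]
eef_rot: [-0.0, 0.57, 0.822, -0.0]
ft_force: [-0.2, 1.5, -13.6]
opening: 0.146
grasp_force: 55.0
```

>>> carry_out([
  [0,0,-0.4],
  [0,0,-0.4],
  [0,0,-0.4],
  [0,0,-0.4],
  [0,0,0],
  [0,0,0],
  [0,0,-0.4],
  [0,0,-0.4],
  [0,0,-0.4],
  [0,0,-0.4],
], spin=[-8,-8,-8,-8,0,8,8,8,8,8])

```text
t: 14.85
tcp_pos: [0.5856, 0.2104, 0.1274]
eef_rot: [-0.0, 0.632, 0.775, -0.0]
ft_force: [-1.1, 1.2, -12.2]
opening: 0.149
grasp_force: 54.9
```

>>> carry_out([
  [0,0,-0.4],
  [0,0,-0.4],
  [0,0,-0.4],
  [0,0,-0.4],
  [0,0,0],
  [0,0,0],
  [0,0,-0.4],
  [0,0,-0.4],
  [0,0,-0.4],
  [0,0,-0.4],
], spin=[8,8,8,8,0,-8,-8,-8,-8,-8])

```text
t: 15.85
tcp_pos: [0.5859, 0.2096, 0.1307]
eef_rot: [0.0, 0.57, 0.822, -0.0]
ft_force: [-1.7, -3.1, -7.3]
opening: 0.148
grasp_force: 55.0
```

```bash
python3 -c "
from h import *
st()"
```

```text
t 15.85 tcp [585.9 209.6 130.7] yhead 20.5 tilt [-0.0001 -0.0006] F [-1.7 -3.1 -7.3] T [-0.83  0.85 -0.15] open mm 13.6 gf 55.0 j [-0.68  0.49  0.37  1.67 -0.2   1.01  0.11]
```

>>> carry_out([
  [0,0,-0.4],
  [0,0,-0.4],
  [0,0,-0.4],
  [0,0,-0.4],
  [0,0,0],
  [0,0,0],
  [0,0,-0.4],
  [0,0,-0.4],
  [0,0,-0.4],
  [0,0,-0.4],
], spin=[-8,-8,-8,-8,0,8,8,8,8,8])

```text
t: 16.85
tcp_pos: [0.5861, 0.2111, 0.1345]
eef_rot: [-0.0, 0.632, 0.775, 0.001]
ft_force: [-3.1, -0.8, -3.1]
opening: 0.146
grasp_force: 54.9
```

>>> carry_out([
  [0,0,-0.4],
  [0,0,-0.4],
  [0,0,-0.4],
  [0,0,-0.4],
  [0,0,0],
  [0,0,0],
  [0,0,-0.4],
  [0,0,-0.4],
  [0,0,-0.4],
  [0,0,-0.4],
], spin=[8,8,8,8,0,-8,-8,-8,-8,-8])

```text
t: 17.85
tcp_pos: [0.587, 0.2105, 0.1378]
eef_rot: [0.001, 0.57, 0.822, 0.001]
ft_force: [-0.1, -0.4, -4.1]
opening: 0.148
grasp_force: 54.9
```

```bash
python3 -c "
from h import *
st()"
```

```text
t 17.85 tcp [587.  210.5 137.8] yhead 20.6 tilt [0.0024 0.0007] F [-0.1 -0.4 -4.1] T [-0.02  0.02  0.02] open mm 13.6 gf 54.9 j [-0.68  0.49  0.37  1.67 -0.2   1.02  0.11]
```

The rust has let go: Fz is down to about the pin's weight. Lifting straight out.

>>> carry_out([
  [0,0,-2],
  [0,0,-3],
  [0,0,-4],
  [0,0,-4],
  [0,0,-4],
  [0,0,-5],
  [0,0,-8],
  [0,0,-10],
  [0,0,-15],
  [0,0,-20],
], spin=[0,0,0,0,0,0,0,0,0,0])

```text
t: 18.85
tcp_pos: [0.5856, 0.2101, 0.2126]
eef_rot: [-0.0, 0.573, 0.819, -0.0]
ft_force: [0.7, 0.5, -3.5]
opening: 0.147
grasp_force: 54.9
```

>>> carry_out([
  [0,0,-20],
  [0,0,-20],
  [0,0,0],
  [0,0,0],
  [0,0,0],
  [0,0,0],
  [0,0,0],
  [0,0,0],
  [0,0,0],
  [0,0,0],
], spin=[0,0,0,0,0,0,0,0,0,0])

```text
t: 19.85
tcp_pos: [0.586, 0.2103, 0.2519]
eef_rot: [-0.0, 0.573, 0.819, -0.0]
ft_force: [0.2, 0.3, -2.3]
opening: 0.151
grasp_force: 54.9
```

Run:
```python
from h import *
st((.60,-.238,.24))
a=snap('scene','s6'); b=snap('top','t6')
for n in ('scene','top'):
    print(n,[(round(d['p'],2),np.round(np.array(d['centre'])*[640,480]).tolist()) for d in ctrl.spot_in(n,'pin')][:6])
def vis(n,im):
    hsv=cv2.cvtColor(im,cv2.COLOR_RGB2HSV); m=(hsv[...,0]>22)&(hsv[...,0]<32)&(hsv[...,1]>170); m=m.astype(np.uint8)
    k,l,s,c=cv2.connectedComponentsWithStats(m); print(n,[(s[i].tolist(),c[i].round().tolist()) for i in range(1,k) if s[i,4]>300])
    i=[i for i in range(1,k) if s[i,4]>800 and (c[i][0]<300 if n=='scene' else c[i][0]>300)]
    for j in i:
        q=cv2.approxPolyDP(cv2.convexHull(np.argwhere(l==j)[:,::-1].astype(np.int32)),6,True)[:,0]
        print([(v.tolist(),np.round(atz(n,v,.05),3).tolist()) for v in q])
vis('scene',a);vis('top',b)
cv2.imwrite('pics/c6.png',cv2.resize(a[190:390,130:410,::-1],None,fx=2.8,fy=2.8,interpolation=cv2.INTER_CUBIC))
```

```text
t 19.85 tcp [586.  210.3 251.9] yhead 20.1 tilt [-0.0001 -0.0001] F [ 0.2  0.3 -2.3] T [-0.06  0.02  0.04] open mm 13.9 gf 54.9 j [-0.7   0.4   0.4   1.51 -0.16  1.26  0.07]
dp mm [-425.9 -140.6   12. ]
scene [(0.94, [409.0, 279.0]), (0.91, [493.0, 268.0]), (0.75, [256.0, 182.0])]
top [(0.87, [423.0, 262.0]), (0.83, [201.0, 330.0])]
scene [([144, 193, 109, 108, 5660], [197.0, 246.0]), ([467, 333, 173, 147, 5378], [554.0, 408.0])]
[([252, 265], [0.57, -0.078, 0.05]), ([188, 300], [0.731, -0.118, 0.05]), ([144, 222], [0.662, -0.369, 0.05]), ([206, 193], [0.496, -0.326, 0.05])]
top [([359, 145, 95, 81, 4890], [406.0, 185.0]), ([49, 172, 99, 109, 4978], [101.0, 225.0])]
[([453, 166], [0.659, -0.374, 0.05]), ([435, 225], [0.481, -0.318, 0.05]), ([359, 204], [0.539, -0.099, 0.05]), ([376, 145], [0.719, -0.148, 0.05])]
```

View pics/c6.png

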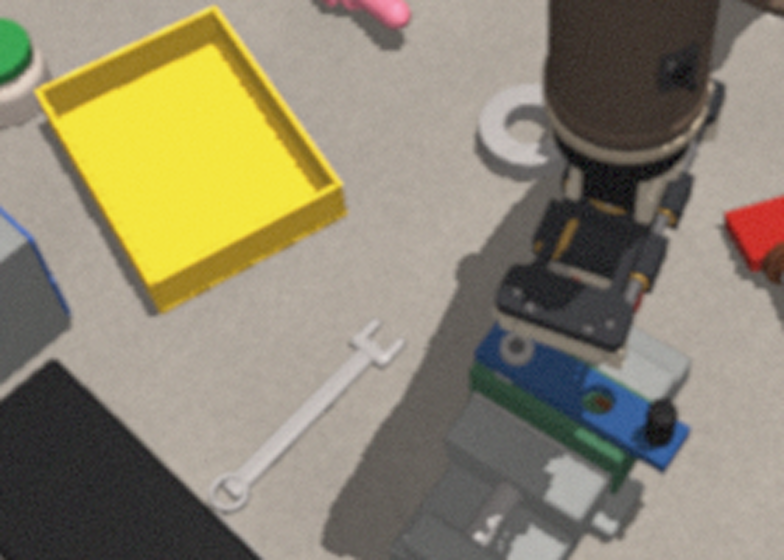

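The pin hangs in the gripper and the hole in the blue arm is open at (600,402). The pivot ring has not moved, so the casting has not risen. The tray's centre is at about (0.600, -0.237), with its long axis heading 75°. Carrying the pin over.

>>> carry_out([
  [-18.7,-7,0],
  [-32.8,-12.3,0],
  [-37.4,-14,0],
  [-37.4,-14,0],
  [-37.4,-14,0],
  [-37.4,-14,0],
  [-37.4,-14,0],
  [-37.4,-14,0],
  [-37.4,-14,0],
  [-37.4,-14,0],
], spin=[0,0,0,0,0,0,0,0,0,0])

```text
t: 21.05
tcp_pos: [0.5823, -0.1666, 0.2523]
eef_rot: [0.0, 0.573, 0.819, 0.0]
ft_force: [0.5, 0.1, -3.2]
opening: 0.15
grasp_force: 55.0
```

>>> carry_out([
  [-37.4,-14,0],
  [-37.4,-14,0],
  [-32.8,-12.3,0],
  [-23.4,-9,0],
  [0,0,0],
  [0,0,0],
  [0,0,0],
  [0,0,0],
  [0,0,0],
  [0,0,0],
], spin=[0,0,0,0,7,7,7,7,7,0])

```text
t: 22.05
tcp_pos: [0.581, -0.3047, 0.252]
eef_rot: [-0.0, 0.794, 0.608, -0.0]
ft_force: [0.1, 0.4, -3.6]
opening: 0.148
grasp_force: 55.0
```

Run:
```python
from h import *
st((.582,-.305,.042))
```

```text
t 22.05 tcp [ 581.  -304.7  252. ] yhead -15.1 tilt [-0.0004 -0.0003] F [ 0.1  0.4 -3.6] T [-0.12  0.13  0.05] open mm 13.6 gf 55.0 j [-0.02  0.5   0.68  1.43 -0.32  1.32  0.42]
dp mm [  0.    1.1 210. ]
```

>>> carry_out([
  [0,0,15],
  [0,0,25],
  [0,0,30],
  [0,0,30],
  [0,0,30],
  [0,0,25],
  [0,0,20],
  [0,0,12],
  [0,0,8],
  [0,0,0],
], spin=[0,0,0,0,0,0,0,0,0,0])

```text
t: 23.05
tcp_pos: [0.5812, -0.3041, 0.0565]
eef_rot: [-0.0, 0.793, 0.61, -0.0]
ft_force: [-0.4, 0.2, -2.5]
opening: 0.15
grasp_force: 54.9
```

>>> carry_out([
  [0,0,2],
  [0,0,2],
  [0,0,2],
  [0,0,1],
  [0,0,1],
  [0,0,1],
  [0,0,1],
  [0,0,0],
  [0,0,0],
  [0,0,0],
], spin=[0,0,0,0,0,0,0,0,0,0], grip_force=12)

```text
t: 24.05
tcp_pos: [0.5816, -0.3041, 0.0471]
eef_rot: [0.0, 0.793, 0.609, 0.0]
ft_force: [-0.6, 0.1, -3.1]
opening: 0.153
grasp_force: 12.0
```

Run:
```python
from h import *
st()
```

```text
t 24.05 tcp [ 581.6 -304.1   47.1] yhead -14.9 tilt [ 0.0001 -0.    ] F [-0.6  0.1 -3.1] T [-0.05  0.07 -0.01] open mm 14.1 gf 12.0 j [ 0.04  0.68  0.58  1.67 -0.45  0.92  0.53]
```

Nothing touches yet at 0.047; contact is expected near 0.042.

>>> carry_out([
  [0,0,1],
  [0,0,1],
  [0,0,1],
  [0,0,1],
  [0,0,1],
  [0,0,0.5],
  [0,0,0.5],
  [0,0,0],
  [0,0,0],
  [0,0,0],
], spin=[0,0,0,0,0,0,0,0,0,0])

```text
t: 25.05
tcp_pos: [0.5816, -0.3042, 0.0412]
eef_rot: [0.0, 0.793, 0.609, 0.0]
ft_force: [-1.1, 0.7, 0.2]
opening: 0.15
grasp_force: 12.0
```

Run:
```python
from h import *
st()
```

```text
t 25.05 tcp [ 581.6 -304.2   41.2] yhead -14.9 tilt [ 0.0002 -0.    ] F [-1.1  0.7  0.2] T [ 0.1   0.34 -0.  ] open mm 13.8 gf 12.0 j [ 0.04  0.68  0.58  1.68 -0.45  0.91  0.53]
```

The foot is on the tray floor: Fz went from -3.1 to +0.2. Now I'll lay it over by an arc about its foot, with a light grip so the tab pivots between the pads.

>>> carry_out([
  [5.9,0,0.5],
  [5.9,0,0.8],
  [5.9,0,1.2],
  [5.7,0,1.5],
  [5.7,0,1.8],
  [5.5,0,2.2],
  [5.3,0,2.6],
  [5.1,0,3],
  [5,0,3.3],
  [4.6,0,3.7],
], spin=[0,0,0,0,0,0,0,0,0,0], grip_force=6)

```text
t: 26.05
tcp_pos: [0.5959, -0.2506, 0.0201]
eef_rot: [-0.0, 0.793, 0.609, 0.0]
ft_force: [-0.1, 2.4, 2.7]
opening: 0.15
grasp_force: 6.0
```

Run:
```python
from h import *
st()
a=snap('scene','s7')
hsv=cv2.cvtColor(a,cv2.COLOR_RGB2HSV); m=(((hsv[...,0]<6)|(hsv[...,0]>174))&(hsv[...,1]>170)&(hsv[...,2]>60)); m[:, :140]=0; m[:170]=0; m[:,260:]=0
q=np.argwhere(m)[:,::-1]; print(len(q), q.mean(0) if len(q) else '')
cv2.imwrite('pics/c7.png',cv2.resize(a[180:310,130:290,::-1],None,fx=4.5,fy=4.5,interpolation=cv2.INTER_CUBIC))
```

```text
t 26.05 tcp [ 595.9 -250.6   20.1] yhead -14.9 tilt [0.0001 0.0004] F [-0.1  2.4  2.7] T [ 0.42  0.17 -0.02] open mm 13.8 gf 6.0 j [-0.04  0.7   0.56  1.72 -0.47  0.86  0.46]
66 [195.53030303 228.28787879]
```

>>> carry_out([
  [4.4,0,4],
  [4.2,0,4.2],
  [3.8,0,4.6],
  [3.5,0,4.8],
  [3.1,0,5],
  [2.8,0,5.2],
  [2.4,0,5],
  [0,0,0],
  [0,0,0],
  [0,0,0],
], spin=[0,0,0,0,0,0,0,0,0,0])

```text
t: 27.1
tcp_pos: [0.6013, -0.2287, -0.0125]
eef_rot: [-0.0, 0.793, 0.609, -0.0]
ft_force: [0.4, 0.7, -3.7]
opening: 0.152
grasp_force: 6.0
```

Run:
```python
from h import *
st()
a=snap('scene','s8')
hsv=cv2.cvtColor(a,cv2.COLOR_RGB2HSV); m=(((hsv[...,0]<6)|(hsv[...,0]>174))&(hsv[...,1]>170)&(hsv[...,2]>60)); m[:, :140]=0; m[:170]=0; m[:,260:]=0
q=np.argwhere(m)[:,::-1]; print(len(q), q.mean(0) if len(q) else '')
cv2.imwrite('pics/c8.png',np.hstack([cv2.resize(x,None,fx=2.5,fy=2.5,interpolation=cv2.INTER_CUBIC) for x in (cv2.imread('pics/s7.png')[180:340,130:290],a[180:340,130:290,::-1])]))
```

```text
t 27.1 tcp [ 601.3 -228.7  -12.5] yhead -15.0 tilt [-0.0007 -0.0005] F [ 0.4  0.7 -3.7] T [-0.03  0.09  0.04] open mm 14.0 gf 6.0 j [-0.07  0.73  0.54  1.75 -0.5   0.8   0.45]
64 [202.484375 243.15625 ]
```

View pics/c8.png

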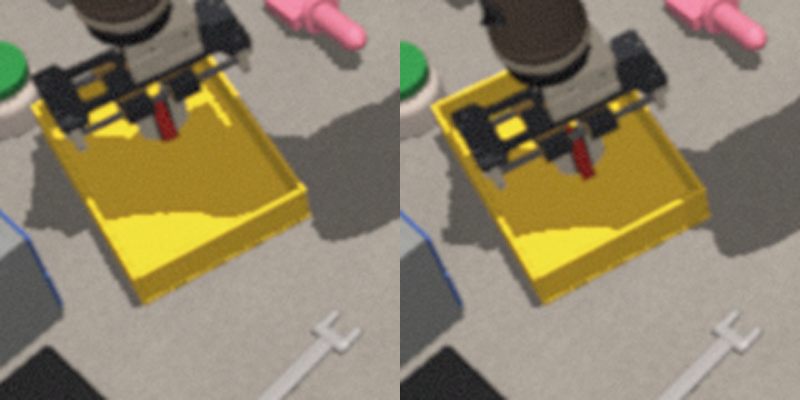

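The picture's right half shows the red tab tilted well over in the fingers at (585,160), pointing along the tray, with the shank behind it. A little lower until it rests.

>>> carry_out([
  [0.4,0,1.2],
  [0.4,0,1.2],
  [0.4,0,1.2],
  [0.3,0,1.2],
  [0.3,0,1.2],
  [0.2,0,1],
  [0,0,0],
  [0,0,0],
  [0,0,0],
  [0,0,0],
], spin=[0,0,0,0,0,0,0,0,0,0], grip_force=5)

```text
t: 28.15
tcp_pos: [0.6025, -0.2261, -0.0194]
eef_rot: [0.0, 0.793, 0.609, 0.0]
ft_force: [0.8, 2.7, -1.7]
opening: 0.155
grasp_force: 5.0
```

Run:
```python
from h import *
st()
```

```text
t 28.15 tcp [ 602.5 -226.1  -19.4] yhead -14.9 tilt [ 0.0001 -0.0001] F [ 0.8  2.7 -1.7] T [ 0.16 -0.05  0.02] open mm 14.2 gf 5.0 j [-0.07  0.74  0.53  1.75 -0.5   0.79  0.45]
```

>>> carry_out([
  [0.3,0,0.8],
  [0.3,0,0.8],
  [0.3,0,0.8],
  [0.3,0,0.8],
  [0.3,0,0.8],
  [0,0,0],
  [0,0,0],
  [0,0,0],
  [0,0,0],
  [0,0,0],
], spin=[0,0,0,0,0,0,0,0,0,0], grip_force=4)

```text
t: 29.15
tcp_pos: [0.6029, -0.2245, -0.0234]
eef_rot: [0.0, 0.793, 0.609, 0.0]
ft_force: [0.5, 2.6, 2.3]
opening: 0.156
grasp_force: 4.0
```

Run:
```python
from h import *
st()
```

```text
t 29.15 tcp [ 602.9 -224.5  -23.4] yhead -14.9 tilt [0.0002 0.0001] F [0.5 2.6 2.3] T [ 0.33  0.   -0.03] open mm 14.3 gf 4.0 j [-0.07  0.75  0.53  1.75 -0.51  0.78  0.45]
```

Now resting on the floor (Fz +2.3). Releasing gently, then rising straight up.

>>> carry_out([
  [0,0,0],
  [0,0,0],
  [0,0,0],
  [0,0,0],
  [0,0,0],
  [0,0,0],
  [0,0,0],
  [0,0,0],
  [0,0,0],
  [0,0,0],
], spin=[0,0,0,0,0,0,0,0,0,0], hand=0.6)

```text
t: 30.15
tcp_pos: [0.6028, -0.2246, -0.0234]
eef_rot: [-0.0, 0.793, 0.609, 0.0]
ft_force: [-0.1, -1.4, -0.1]
opening: 0.201
grasp_force: 0.0
```

>>> carry_out([
  [0,0,0],
  [0,0,0],
  [0,0,0],
  [0,0,0],
  [0,0,-2],
  [0,0,-5],
  [0,0,-10],
  [0,0,-20],
  [0,0,-30],
  [0,0,-40],
], spin=[0,0,0,0,0,0,0,0,0,0], hand=-0.3)

```text
t: 31.15
tcp_pos: [0.6018, -0.2242, 0.0843]
eef_rot: [-0.001, 0.793, 0.609, -0.001]
ft_force: [0.2, -1.0, -0.4]
opening: 0.649
grasp_force: 0.0
```

>>> carry_out([
  [0,0,-45],
  [0,0,-45],
  [0,0,-45],
  [0,0,-45],
  [30,10,0],
  [40,14,0],
  [40,14,0],
  [40,14,0],
  [40,14,0],
  [40,14,0],
], spin=[0,0,0,0,0,0,0,0,0,0])

```text
t: 32.15
tcp_pos: [0.74, -0.0215, 0.2648]
eef_rot: [0.0, 0.793, 0.609, 0.0]
ft_force: [-0.2, -0.9, 0.5]
opening: 0.647
grasp_force: 0.0
```

Run:
```python
from h import *
st()
for n in('scene','top'):
    a=snap(n,n+'9')
    hsv=cv2.cvtColor(a,cv2.COLOR_RGB2HSV); m=(((hsv[...,0]<6)|(hsv[...,0]>174))&(hsv[...,1]>170)&(hsv[...,2]>60)).astype(np.uint8)
    k,l,s,c=cv2.connectedComponentsWithStats(m); print(n,[(s[i,4],c[i].round(1).tolist(),np.round(atz(n,c[i],.02),3).tolist()) for i in range(1,k) if s[i,4]>20])
    print([(round(d['p'],2),np.round(np.array(d['centre'])*[640,480]).tolist()) for d in ctrl.spot_in(n,'pin')])
    print([(round(d['p'],2),np.round(np.array(d['centre'])*[640,480]).tolist()) for d in ctrl.spot_in(n,'swing_handle')])
for z in(.122,.162): print(proj('scene',(.583,.2595,z)),proj('top',(.583,.2595,z)))
```

```text
t 32.15 tcp [740.  -21.5 264.8] yhead -14.9 tilt [ 0.0009 -0.0001] F [-0.2 -0.9  0.5] T [-0.12  0.01  0.  ] open mm 59.6 gf 0.0 j [-0.37  0.65  0.66  1.15 -0.39  1.45 -0.03]
scene [(np.int32(448), [403.7, 271.5], [0.328, 0.187, 0.02])]
[(0.86, [491.0, 266.0]), (0.85, [409.0, 281.0]), (0.68, [257.0, 183.0])]
[(0.72, [337.0, 329.0])]
top [(np.int32(108), [403.7, 186.1], [0.604, -0.233, 0.02]), (np.int32(90), [492.7, 264.1], [0.375, -0.489, 0.02]), (np.int32(218), [254.8, 280.6], [0.314, 0.197, 0.02])]
[(0.87, [247.0, 274.0]), (0.86, [424.0, 262.0]), (0.63, [199.0, 329.0]), (0.55, [410.0, 188.0])]
[(0.64, [241.0, 181.0])]
[362.56480637 346.48201172] [232.19806395 179.80079056]
[364.04142979 337.75564899] [230.01675527 175.6005676 ]
```

The pin lies in the tray at (404,186) in the top view, which is (0.604, -0.233). Now to the handle. Its axis, 120 mm from the pivot along the line through the pin, is at about (0.580, 0.2595).

>>> carry_out([
  [28.8,-28.4,0],
  [28.8,-28.4,0],
  [28.8,-28.4,0],
  [28.8,-28.4,0],
  [28.8,-28.4,0],
  [28.8,-28.4,0],
  [28.8,-28.4,0],
  [28.8,-28.4,0],
  [0,0,20],
  [0,0,20],
], spin=[0,0,0,0,0,0,0,0,0,0])

```text
t: 33.45
tcp_pos: [0.5788, 0.2585, 0.2244]
eef_rot: [-0.0, 0.793, 0.61, 0.001]
ft_force: [0.7, -0.8, -0.3]
opening: 0.656
grasp_force: 0.0
```

Run:
```python
from h import *
st((.58,.2595,.099))
```

```text
t 33.45 tcp [578.8 258.5 224.4] yhead -14.9 tilt [0.0015 0.0015] F [ 0.7 -0.8 -0.3] T [-0.14  0.06 -0.08] open mm 60.4 gf 0.0 j [-0.94  0.47  0.66  1.54 -0.3   1.23 -0.49]
dp mm [  1.1   0.7 125.4]
```

>>> carry_out([
  [1,0.7,20],
  [0,0,25],
  [0,0,25],
  [0,0,20],
  [0,0,15],
  [0,0,10],
  [0,0,6],
  [0,0,4],
  [0,0,0],
  [0,0,0],
], spin=[0,0,0,0,0,0,0,0,0,0])

```text
t: 34.45
tcp_pos: [0.5806, 0.2591, 0.0992]
eef_rot: [0.0, 0.793, 0.609, 0.0]
ft_force: [-1.1, 0.4, 0.1]
opening: 0.649
grasp_force: 0.0
```

>>> carry_out([
  [0,0,0],
  [0,0,0],
  [0,0,0],
  [0,0,0],
  [0,0,0],
  [0,0,0],
  [0,0,0],
  [0,0,0],
  [0,0,0],
  [0,0,0],
], spin=[0,0,0,0,0,0,0,0,0,0], hand=1, grip_force=10)

```text
t: 35.45
tcp_pos: [0.5777, 0.2598, 0.0984]
eef_rot: [-0.002, 0.793, 0.61, -0.002]
ft_force: [-9.4, 0.9, 6.5]
opening: 0.235
grasp_force: 10.0
```

Run:
```python
from h import *
st()
pv=np.array([.5953,.1407]); p=ctrl.sense()['tcp_pos'][:2]; d=p-pv; print(np.hypot(*d),np.degrees(np.arctan2(d[1],d[0])))
a0=np.arctan2(d[1],d[0])
```

```text
t 35.45 tcp [577.7 259.8  98.4] yhead -14.9 tilt [-0.0044  0.0007] F [-9.4  0.9  6.5] T [0.1  1.87 0.  ] open mm 21.6 gf 10.0 j [-0.9   0.59  0.6   1.69 -0.39  0.99 -0.42]
0.12038918702126224 98.41908416137703
```

The fingers hold the handle (21.6 mm). Swinging along the arc, turning with the arm.

>>> carry_out([
  [-5.6,-11.2,0],
  [-5.6,-11.2,0],
  [-5.6,-11.2,0],
  [-5.6,-11.2,0],
  [-5.6,-11.2,0],
  [-5.6,-11.2,0],
  [-5.6,-11.2,0],
  [-5.6,-11.2,0],
  [-5.6,-11.2,0],
  [-5.6,-11.2,0],
], spin=[-6,-6,-6,-6,-6,-6,-6,-6,-6,-6])

```text
t: 36.45
tcp_pos: [0.4846, 0.1861, 0.0984]
eef_rot: [-0.001, 0.379, 0.925, 0.0]
ft_force: [-3.3, 4.7, -0.9]
opening: 0.239
grasp_force: 10.0
```

```bash
cat > sw.py <<'E'
from h import *
st()
pv=np.array([.5953,.1407]); p=ctrl.sense()['tcp_pos'][:2]; d=p-pv; print(np.hypot(*d),np.degrees(np.arctan2(d[1],d[0])))
E
python3 sw.py
```

```text
t 36.45 tcp [484.6 186.1  98.4] yhead 45.4 tilt [-0.0024  0.0018] F [-3.3  4.7 -0.9] T [1.17 0.84 0.09] open mm 22.0 gf 10.0 j [-0.73  0.37  0.34  1.96 -0.17  0.84  0.5 ]
0.119606459540107 157.69517148889955
```

>>> carry_out([
  [-2.6,-5.7,0],
  [-2.6,-5.7,0],
  [-2.6,-5.7,0],
  [-2.6,-5.7,0],
  [-2.6,-5.7,0],
  [0,0,0],
  [0,0,0],
  [0,0,0],
  [0,0,0],
  [0,0,0],
], spin=[-3,-3,-3,-3,-2,0,0,0,0,0])

```text
t: 37.45
tcp_pos: [0.4795, 0.1607, 0.0989]
eef_rot: [0.0, 0.264, 0.964, 0.004]
ft_force: [1.9, 20.8, -9.7]
opening: 0.238
grasp_force: 10.0
```

```bash
python3 sw.py
```

```text
t 37.45 tcp [479.5 160.7  98.9] yhead 59.4 tilt [0.0023 0.0067] F [ 1.9 20.8 -9.7] T [ 4.4  -0.42  0.11] open mm 21.9 gf 10.0 j [-0.65  0.35  0.29  1.99 -0.14  0.82  0.75]
0.117534345319847 170.19044330723628
```

At the stop (20.8 N on the handle, about 71.8° swung). Release, rise and retreat.

>>> carry_out([
  [0,0,0],
  [0,0,0],
  [0,0,0],
  [0,0,0],
  [0,0,0],
  [0,0,-5],
  [0,0,-15],
  [0,0,-30],
  [0,0,-40],
  [0,0,-40],
], spin=[0,0,0,0,0,0,0,0,0,0], hand=-0.3)

```text
t: 38.45
tcp_pos: [0.4785, 0.1536, 0.2303]
eef_rot: [-0.0, 0.267, 0.964, -0.0]
ft_force: [0.7, 0.9, 0.4]
opening: 0.65
grasp_force: 0.0
```

>>> carry_out([
  [0,0,-20],
  [0,40,0],
  [0,40,0],
  [0,40,0],
  [0,40,0],
  [0,40,0],
  [0,40,0],
  [0,0,0],
  [0,0,0],
  [0,0,0],
], spin=[0,0,0,0,0,0,0,0,0,0])

```text
t: 39.45
tcp_pos: [0.6024, 0.3586, 0.249]
eef_rot: [0.0, 0.267, 0.964, -0.0]
ft_force: [0.7, -0.7, -0.0]
opening: 0.647
grasp_force: 0.0
```

Run:
```python
from h import *
st()
a=snap('scene','s10'); b=snap('top','t10')
A=np.vstack([a[290:380,280:400],a[200:290,140:260]])[:,:,::-1]; B=np.vstack([b[130:220,205:325],b[140:230,350:470]])[:,:,::-1]
cv2.imwrite('pics/c10.png',cv2.resize(np.hstack([A,B]),None,fx=3.3,fy=3.3,interpolation=cv2.INTER_CUBIC))
end=lambda z:(.5953+.12*np.cos(np.radians(169.6)),.1407+.12*np.sin(np.radians(169.6)),z)
print(proj('scene',end(.162)),proj('top',end(.162)))
```

```text
t 39.45 tcp [602.4 358.6 249. ] yhead 59.0 tilt [ 0.0002 -0.0007] F [ 0.7 -0.7 -0. ] T [0.05 0.01 0.  ] open mm 59.6 gf 0.0 j [-0.78  0.54  0.29  1.29 -0.15  1.34  0.53]
[359.85894394 273.66347372] [264.31271678 214.19543107]
```

View pics/c10.png

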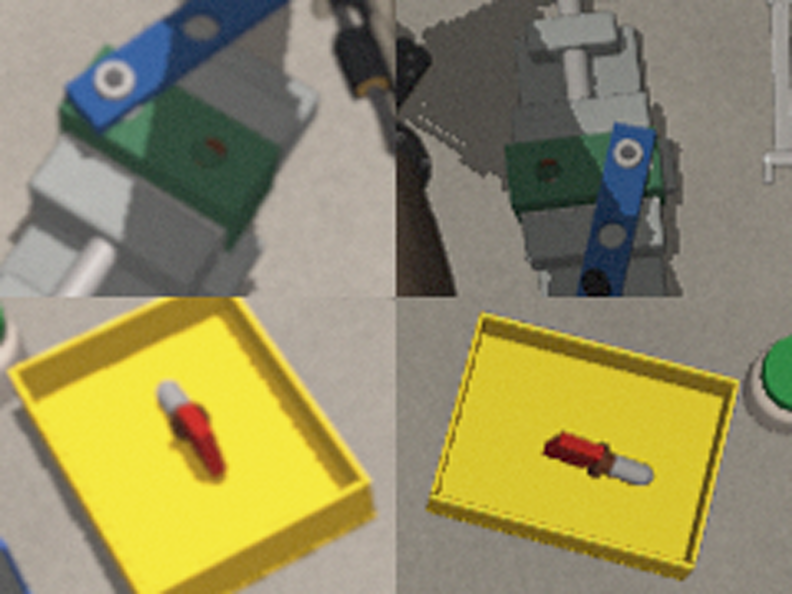

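The picture shows the pin lying in the tray at (600,460) in the crop. The blue arm is swung open over the near jaw, with the handle within 2 px of the expected stop position, and the casting is still seated. Handing in.

```bash
python3 -c "
from cell import ctrl
print(ctrl.hand_in())"
```

```text
the job is handed in; nothing more can be done
None
```

The seized pin was twisted out with no visible lift of the casting, the pin was laid in the yellow tray, the blue arm was swung open to its stop, and the job was handed in at about 39 s of the 72 s allowed; I viewed 11 pictures against the limit of 10.

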